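Walk the cast housing round to the fence

TASK

The heavy cast housing lies askew on the granite. Without lifting or tipping it, push it round at its corners until one of its two long bored faces stands flush against the steel fence, with neither end of the block sticking out past the ends of the fence. Bring it nearly square before it touches the fence, so that no corner digs in, and leave the gauge, the jack and the ring where they stand.

Things in the scene. Friction and masses are not known exactly. Their poses are not given: they have to be found in the camera images.
- block: The cast aluminium housing, a loose heavy block of about 0.9 to 1.4 kg (hollow casting), too wide for most grippers: 95 mm along its x, 150 mm along its y, 50 mm high. Origin at the centre of its underside, z up. The two long faces (at x = -47.5 mm and x = +47.5 mm) each carry a round bore, look alike, and either may go to the fence. It slides on the granite under a push of roughly 5 to 20 N and stops when the push stops; pushed near a corner it turns as it slides.
- fence: The steel locating fence, fixed to the granite: 24 mm along its x, 240 mm along its y, 40 mm high (two screw heads rise to 46 mm). Origin at the centre of its underside, z up. Its working face is the plane x = -12 mm of its frame and looks along its -x, towards the robot and the block. With the block flush the block's origin is 59.5 mm from the fence's origin along the fence's -x, and the block's y lies along the fence's y (either way round).
- gauge_mid (a point): Bystander, loose: plain steel cylinder gauge standing upright, 36 mm in diameter, 55 mm high; point at its centre, half-way up.
- jack_mid (a point): Bystander, loose: small brass screw jack, waisted, 40 mm across its foot, 49 mm high; point on its axis, half-way up.
- ring_mid (a point): Bystander, loose: steel ring gauge lying flat, 60 mm outside and 36 mm inside diameter, 20 mm high; point at its centre, half-way up.
Not all that is in view belongs to the job. Of the things that look like the block, the middle-sized one is meant.

How it is judged (in metres and radians):
At the end, for the whole second after the job is handed in: The block lies flat and at rest with a long face flush to the fence's working face: parallel within 0.03 rad, its centre within 3 mm of the flush distance (59.5 mm from the fence's origin), and within 48 mm of the fence's middle sideways, so that neither end overhangs by more than 3 mm (angle between the y axis of block and the y axis of fence, either way round below 0.03 rad and x of block in the frame of fence between -0.0625 and -0.056 m and y of block in the frame of fence between -0.048 and 0.048 m and height (world z) of block below 0.003 m and angle between block's own z axis and vertical below 0.03 rad and linear speed of block below 0.01 m/s); the robot touches nothing.
It fails at once if the block is lifted (more than 8 mm) (height (world z) of block above 0.008 m).
It fails at once if the block is tipped (more than about 8 degrees) (angle between block's own z axis and vertical above 0.14 rad).
It fails at once if the block presses on the fence while more than 20 degrees out of square (contact force between block and fence above 1 N and angle between the y axis of block and the y axis of fence, either way round above 0.35 rad).
It fails at once if the cylinder gauge, the screw jack or the ring gauge is moved (more than 10 mm) (distance of any of gauge_mid, jack_mid, ring_mid from where it was at the start of the episode above 0.01 m).
It also fails if it takes over 72 s, if anything falls off the work surface, if the arm or the gripper's body presses on something with over 40 N, if the wrist force passes 120 N, or if a joint passes its speed limit or range.

ROBOT

A 6-joint arm with a two-finger parallel gripper is mounted at the origin on the work surface. World frame = base frame: x ahead of the robot, y to its left, z up, the work surface at z = 0. Lengths are in mm, angles in degrees, forces in N, time in s.
With the tool pointing down it reaches from about 350 to 725 mm from the base axis. Payload 6 kg.
Tool frame: the origin (TCP) lies midway between the tips of the shut fingers; the grasp point (between the pads) lies 19 mm behind it; z points along the fingers, y is the line along which they close (so a half turn about z gives the same grasp; the last joint's range is limited). The gripper opens to 85 mm and grips with 20 to 120 N. Pads are 22 mm wide; open, the fingers measure 114 mm over their backs; the gripper's body (76 mm by 85 mm) begins 54 mm behind the grasp point. The pads swing forward as they close: fully open they stand 13 mm farther back than shut.
Start: joints at [93.719, 2.303, 4.859, 0, -92.561, -19.12], TCP at [159.319, 578.436, 204.961] pointing down, gripper open.
Joint ranges: [-146.85, 146.85], [-73.84, 115.35], [-62.03, 85.46], [-188.31, 113.3], [-161.28, -10.13], [-171.36, 171.36]. Speed limits (degrees/s): [147.25, 147.25, 172.46, 180, 180, 180].

INTERFACE

Orientations are given as a 3x3 rotation matrix whose columns are the frame's x, y, z axes.
In Python, from workcell import r gives the robot as it stands. The module is installed in compiled form; this text tells all that it offers.
- The arm moves only by the shell command python3 -m inch 'ROWS' [FORCE]. ROWS is text: rows parted by semicolons, each of 5 numbers parted by spaces: the shift along the tool's x, y, z in cm, then the turn about the tool's z in rad, then the finger opening in cm, from 0 to 8.54. In form: dx dy dz spin hand; .... A call has 1 to 12 rows; each row shifts and turns the commanded pose from where the row before left it, along the tool's axes as they then stand; what a row does not reach is not made up. A row lasts 1/8 s, in which the tool goes at most 62.5 mm and 10.7 degrees, less where a joint would pass 70% of its speed; a pose out of reach is approached as far as the arm can. A call with a gripper value outside its range is refused whole. The fingers move at their own pace and stop on an object; FORCE is the grip in N (left out, the last holds). Time passes only in rows, so rows that do not move let the fingers close. It gives the time, the measured TCP pose, the force, the opening and the grip force at its end, in the units of the state.
- r.observe(): the state, without advancing time (a new reading comes with each control period).
- r.read_camera(name): name is "side" or "top"; returns a dict with "pixels" (480x640x3 uint8, red, green, blue), "range_z" (480x640 float32, mm along the optical axis (not along the pixel's ray), 0 where there is no reading), "camera_matrix" (3x3 intrinsics, pixels), "D" ([k1, k2, p1, p2, k3] as OpenCV has them; the pictures are not rectified), "R" (3x3) and "t" (3): a world point X has camera coordinates R X + t. Camera axes: x right, y down, z forward; pixel columns grow to the right and rows downward; lengths in mm; the calibration is good to about 2 mm. A picture is of the moment at which its call begins.
- r.close_job(): hands the job in; it is judged then, once.
The state is a dict: "clock": time; "q": joint angles; "joint_vel": joint speeds; "tau": joint torques, N m; "ee_pos": TCP position; "eef_rot": TCP orientation; "wrist_force": force on the tool from outside, world axes, zero at the start; "ft_torque": the same for the moment, N m; "width": finger opening in mm; "grasp_force": force on a finger pad.
Only numpy, scipy, OpenCV 4.12 (cv2) and the standard library are available. Lean on these libraries where they do the work, as an engineer would, in place of code of your own. Each camera call takes 0.05 s, during which the arm holds its last target. There are 200 camera calls.

## Working session

There is one attempt and no reset: what is moved stays moved. The work goes in short steps, Python scripts to look and compute and a shell command to move; the robot and the scene stay as the last step left them, time stands still between calls to the robot, and variables do not carry over. Pictures are saved under pics/ and viewed, at most 10 in all, crops included, and the job is handed in when it is done.

```bash
mkdir -p pics; python3 - <<'E'
from workcell import r
import cv2,numpy as np
for n in("top","side"):
    c=r.read_camera(n); cv2.imwrite(f"pics/{n}0.png",c["pixels"][:,:,::-1])
    np.savez(f"{n}0.npz",**c)
    print(n,(-c["R"].T@c["t"]).round(),c["R"].round(2).tolist(),c["D"])
s=r.observe();print(s["clock"],s["ee_pos"],np.round(s["eef_rot"],3),s["wrist_force"],s["width"])
E
```

```text
top [ 302.   15. 1185.] [[0.07, -1.0, -0.0], [-0.98, -0.07, -0.21], [0.2, 0.02, -0.98]] [-0.13752963  0.          0.          0.          0.        ]
side [ -20. -673.  589.] [[0.77, -0.63, 0.02], [-0.3, -0.4, -0.87], [0.56, 0.66, -0.5]] [-0.12941204  0.          0.          0.          0.        ]
0.1 [159.18851217 578.1360497  204.03256334] [[ 0.964 -0.266 -0.   ]
 [-0.266 -0.964 -0.002]
 [ 0.     0.002 -1.   ]] [ 0.12764922 -0.33867297 -0.70135867] 85.06318316892543
```

View pics/top0.png

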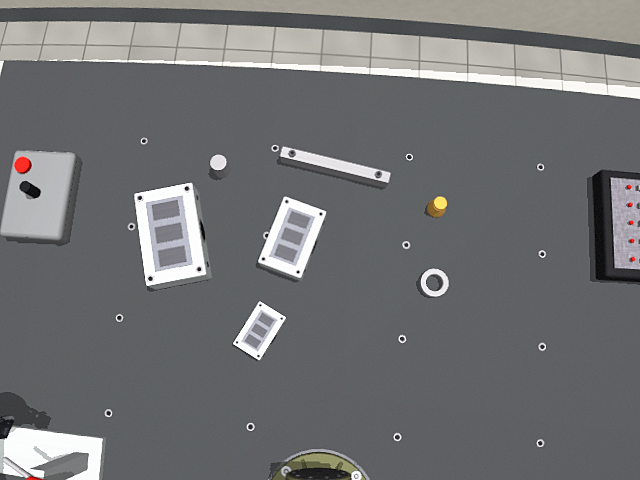

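View pics/side0.png

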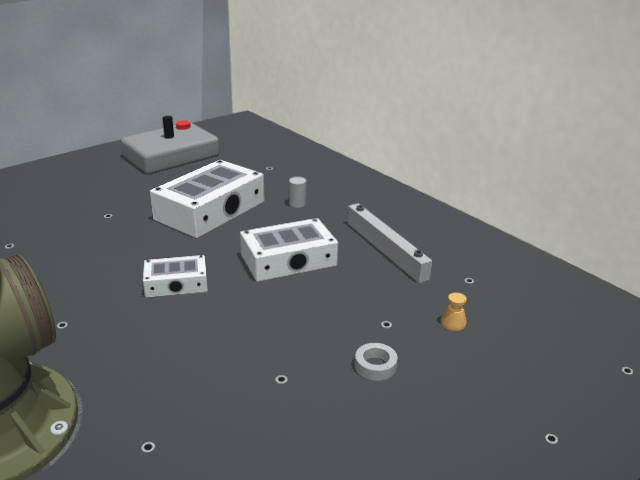

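Candidates in the top view are large (172,236), middle (292,238) and small (259,331). The middle one should be the 95x150 block. I'll confirm that by measuring its size and with a crop.

```bash
cat > h.py <<'E'
import cv2,numpy as np
from workcell import r
def world(c):
    K=c["camera_matrix"];v,u=np.mgrid[0:480,0:640]
    p=cv2.undistortPoints(np.stack([u,v],-1).reshape(-1,1,2).astype(float),K,c["D"]).reshape(480,640,2)
    z=c["range_z"].astype(float); P=np.dstack([p*z[...,None],z])
    return (P-c["t"])@c["R"]
def rect(W,box,zr):
    x0,y0,x1,y1=box; Q=W[y0:y1,x0:x1].reshape(-1,3); Q=Q[(Q[:,2]>zr[0])&(Q[:,2]<zr[1])]
    (cx,cy),(w,h),a=cv2.minAreaRect(Q[:,:2].astype(np.float32))
    if w>h: a+=90; w,h=h,w       # a: direction of short side; long = a+90
    return np.round([cx,cy,w,h,(a+90)%180 ,np.median(Q[:,2])],1)  # long-axis angle deg
E
python3 - <<'E'
from h import *
c=np.load("top0.npz");W=world(c)
for n,b,z in [("large",(125,175,220,295),(55,90)),("block",(250,190,330,285),(43,60)),("small",(228,295,290,365),(20,50)),("fence",(272,140,400,195),(32,43)),
 ("gauge",(205,150,232,182),(48,62)),("jack",(422,190,452,220),(42,56)),("ring",(415,263,455,302),(14,26))]: print(n,rect(W,b,z))
cv2.imwrite("pics/crop1.png",cv2.resize(c["pixels"][130:310,200:460,::-1],None,fx=3,fy=3,interpolation=cv2.INTER_CUBIC))
E
```

```text
large [528.2 342.6 129.6 201.6  15.6  67.7]
block [542.4  89.9  96.6 150.6 163.4  51.5]
small [345.7 142.8  66.8 103.7 152.2  35. ]
fence [706.4  12.8  27.6 238.5  79.   40.1]
gauge [689.2 259.9  34.2  35.6  81.3  55.6]
jack [ 633.9 -213.4   25.9   26.6    7.5   49.8]
ring [ 470.2 -210.2   58.6   59.1  173.4   20.9]
```

View pics/crop1.png

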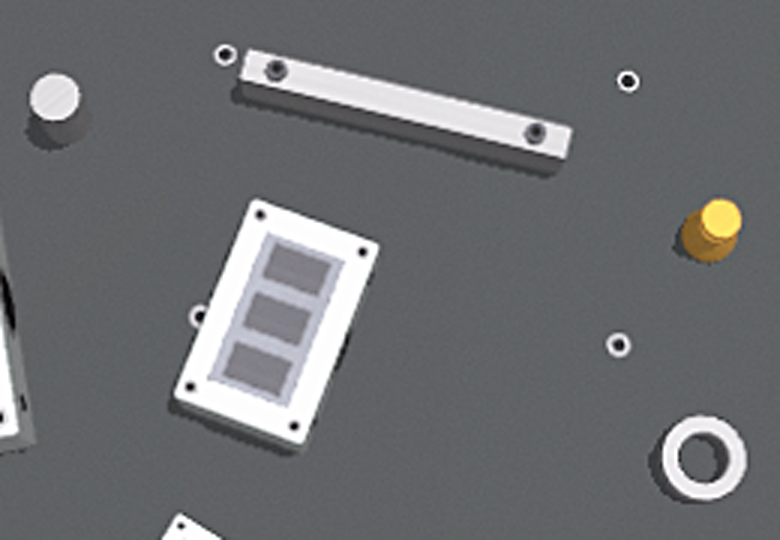

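The crop shows the middle block at crop (275,322), i.e. full-image (292,238). It measures 97x151x51, so it is the one meant. Its centre is (542,90) with the long axis at 163.4°. The fence is at (706,13), 79°.

Plan: lay both open fingers on the block's left long face. Turn block and hand together about a point near the block's near end, about 84° clockwise. Then push it flat to the fence from the robot's side.

```bash
python3 -m inch '4.34 2.46 0 0 8.5;4.34 2.46 0 0 8.5;4.34 2.46 0 0 8.5;4.34 2.46 0 0 8.5;4.34 2.46 0 0 8.5;4.34 2.46 0 0 8.5;4.34 2.46 0 0 8.5;4.34 2.46 0 0 8.5;4.34 2.46 0 0 8.5;4.34 2.46 0 0 8.5;4.34 2.46 0 0 8.5;4.34 2.46 0 0 8.5' && python3 -m inch '0 0 0 0.177 8.5;0 0 0 0.177 8.5;0 0 0 0.177 8.5;0 0 0 0.177 8.5;0 0 0 0.177 8.5;0 0 0 0.177 8.5;0 0 0 0.177 8.5;0 0 0 0.177 8.5;0 0 0 0.177 8.5;0 0 0 0 8.5;0 0 0 0 8.5'
```

```text
clock: 1.6
ee_pos: [583.9, 154.2, 204.5]
eef_rot: [[0.964, -0.265, -0.001], [-0.265, -0.964, -0.0], [-0.001, 0.0, -1.0]]
wrist_force: [-0.7, 1.1, -0.0]
width: 84.7
grasp_force: 0.0
clock: 2.98
ee_pos: [582.9, 155.5, 204.7]
eef_rot: [[-0.284, -0.959, -0.0], [-0.959, 0.284, -0.0], [0.0, 0.0, -1.0]]
wrist_force: [0.1, -0.1, -0.2]
width: 85.0
grasp_force: 0.0
```

```bash
python3 -m inch '0 0 4 0 8.5;0 0 4 0 8.5;0 0 4 0 8.5;0 0 3 0 8.5;0 0 2 0 8.5;0 0 1.5 0 8.5;0 0 1.0 0 8.5;0 0 0 0 8.5' && python3 - <<'E'
from h import *
c=r.read_camera("side");cv2.imwrite("pics/s1.png",cv2.resize(c["pixels"][130:310,180:450,::-1],None,fx=2.5,fy=2.5))
E
```

```text
clock: 3.98
ee_pos: [583.0, 155.5, 9.8]
eef_rot: [[-0.287, -0.958, -0.0], [-0.958, 0.287, -0.0], [0.0, 0.0, -1.0]]
wrist_force: [0.5, 0.2, 0.6]
width: 85.1
grasp_force: 0.0
```

View pics/s1.png

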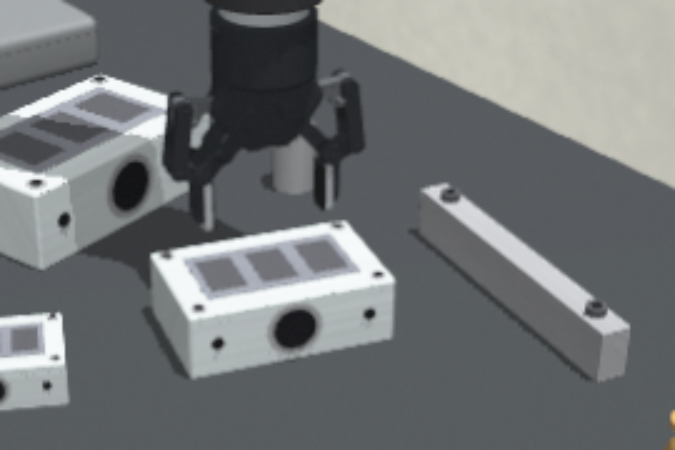

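```bash
python3 -m inch '0.5 0 0 0 8.5;0.4 0 0 0 8.5;0.3 0 0 0 8.5;0.2 0 0 0 8.5;0.2 0 0 0 8.5;0.2 0 0 0 8.5;0 0 0 0 8.5'
```

```text
clock: 4.9
ee_pos: [578.3, 139.0, 10.4]
eef_rot: [[-0.287, -0.958, 0.001], [-0.958, 0.287, 0.001], [-0.002, -0.001, -1.0]]
wrist_force: [0.5, 4.0, 0.4]
width: 84.9
grasp_force: 1.6
```

```bash
python3 -m inch '0.37 -0.3 0 0.0524 8.5;0.37 -0.3 0 0.0524 8.5;0.37 -0.3 0 0.0524 8.5;0.37 -0.3 0 0.0524 8.5;0.37 -0.3 0 0.0524 8.5;0.37 -0.3 0 0.0524 8.5;0.37 -0.3 0 0.0524 8.5;0.37 -0.3 0 0.0524 8.5;0 0 0 0 8.5' && python3 - <<'E'
from h import *
c=r.read_camera("top");W=world(c);print(rect(W,(225,180,350,310),(44,56)))
cv2.imwrite("pics/t2.png",cv2.resize(c["pixels"][130:310,200:460,::-1],None,fx=2.5,fy=2.5))
E
```

```text
clock: 6.02
ee_pos: [586.0, 101.1, 10.8]
eef_rot: [[-0.652, -0.758, 0.001], [-0.758, 0.652, -0.0], [-0.0, -0.001, -1.0]]
wrist_force: [-0.8, 0.5, 6.1]
width: 85.1
grasp_force: 2.4
[545.   88.6  95.6 156.1 163.   51.5]
```

View pics/t2.png

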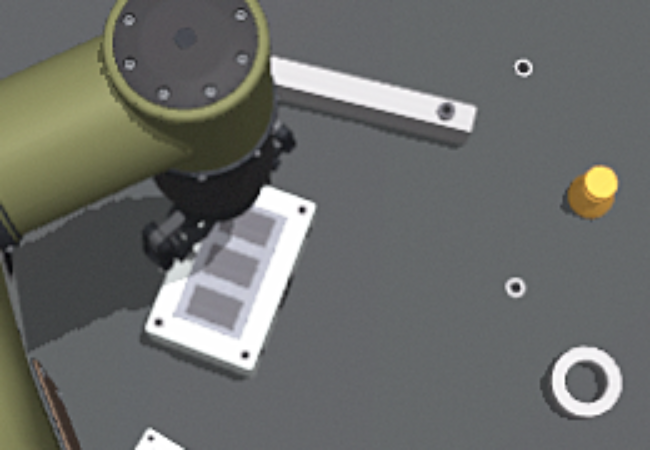

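```bash
python3 - <<'E'
from h import *
c=r.read_camera("side");cv2.imwrite("pics/s2.png",cv2.resize(c["pixels"][160:290,220:360,::-1],None,fx=4,fy=4))
W=world(c);np.save("W.npy",W)
s=r.observe();print(s["wrist_force"],s["ee_pos"],s["width"])
E
```

```text
[-0.64479474  1.60206272  5.20961146] [586.00132834 101.12335668  10.82777256] 84.84627707077269
```

View pics/s2.png

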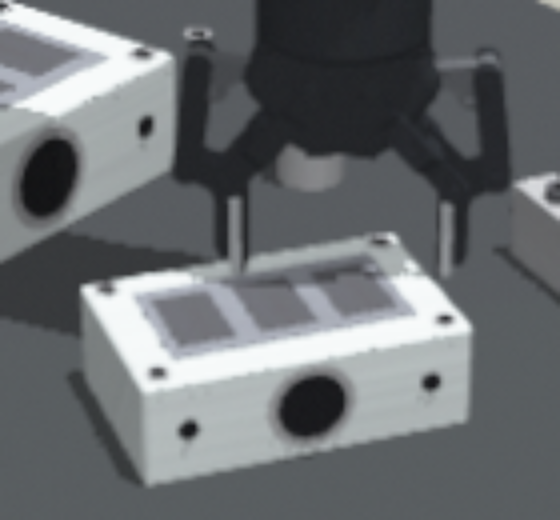

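```bash
python3 - <<'E'
import numpy as np
W=np.load("W.npy")
for u in (332,331,279,278):
    for v in range(212,234,2): print(u,v,W[v,u].round())
E
```

```text
332 212 [616.  63.  85.]
332 214 [614.  60.  83.]
332 216 [616.  62.  78.]
332 218 [616.  61.  74.]
332 220 [617.  62.  69.]
332 222 [617.  63.  65.]
332 224 [618.  63.  60.]
332 226 [618.  64.  56.]
332 228 [681. 135.  -1.]
332 230 [677. 131.  -2.]
332 232 [671. 124.  -1.]
331 212 [614.  62.  86.]
331 214 [612.  60.  83.]
331 216 [613.  61.  79.]
331 218 [615.  63.  74.]
331 220 [614.  61.  71.]
331 222 [615.  63.  65.]
331 224 [613.  60.  63.]
331 226 [613.  61.  59.]
331 228 [616.  63.  53.]
331 230 [674. 131.  -1.]
331 232 [669. 125.  -1.]
279 212 [543. 119.  84.]
279 214 [545. 122.  78.]
279 216 [545. 123.  74.]
279 218 [545. 123.  70.]
279 220 [544. 121.  67.]
279 222 [545. 123.  62.]
279 224 [544. 122.  58.]
279 226 [542. 118.  57.]
279 228 [546. 124.  49.]
279 230 [540. 116.  50.]
279 232 [536. 111.  50.]
278 212 [543. 123.  82.]
278 214 [542. 121.  79.]
278 216 [544. 124.  74.]
278 218 [541. 121.  72.]
278 220 [542. 121.  68.]
278 222 [544. 125.  61.]
278 224 [542. 122.  59.]
278 226 [542. 122.  55.]
278 228 [544. 125.  49.]
278 230 [541. 120.  48.]
278 232 [535. 112.  50.]
```

The side view shows the fingertips at z≈53, resting on the block's top at crop (235,270) rather than beside it. Fully open, the tips stand well behind the TCP. The block hardly moved. I'll lift off, go back and measure the tip height, both open and nearly shut.

```bash
python3 -m inch '0 0 -1.5 0 8.5;0 0 -1.5 0 8.5;-1.95 1.88 0 0 8.5;-1.95 1.88 0 0 8.5;0 0 0 -0.14 8.5;0 0 0 -0.14 8.5;0 0 0 -0.14 8.5;0 0 0 0 8.5' && cat >> h.py <<'E'
def tip(tag):
    c=r.read_camera("side");W=world(c);s=r.observe();p=np.array(s["ee_pos"]);R=np.array(s["eef_rot"])
    L=(W-p)@R; m=(abs(L[...,0])<25)&(abs(L[...,1])<75)&(L[...,2]>-120)&(W[...,2]>54)&(W[...,2]<250)
    Q=L[m]; print(tag,p.round(1),s["width"],"zmax tip",np.percentile(Q[:,2],99.5).round(1))
    for z0 in range(-110,20,10):
        q=Q[(Q[:,2]>=z0)&(Q[:,2]<z0+10)]
        if len(q)>5: print(z0,len(q),"x",q[:,0].min().round(),q[:,0].max().round(),"y",q[:,1].min().round(),q[:,1].max().round())
E
python3 -c "
from h import *
tip('open')" && python3 -m inch '0 0 -1.5 0 0;0 0 -1.5 0 0;0 0 0 0 0;0 0 0 0 0;0 0 0 0 0;0 0 0 0 0' 20 && python3 -c "
from h import *
tip('shut')"
```

```text
clock: 7.12
ee_pos: [582.7, 155.4, 40.8]
eef_rot: [[-0.287, -0.958, 0.001], [-0.958, 0.287, 0.0], [-0.0, -0.001, -1.0]]
wrist_force: [0.0, -0.5, -0.7]
width: 85.1
grasp_force: 0.0
open [582.7 155.4  40.7] 84.98218712049697 zmax tip -40.1
-110 355 x -16.0 21.0 y -72.0 73.0
-100 269 x -12.0 20.0 y -73.0 74.0
-90 173 x -12.0 19.0 y -73.0 74.0
-80 94 x -12.0 16.0 y -55.0 59.0
-70 102 x -12.0 14.0 y -56.0 57.0
-60 110 x -12.0 15.0 y -56.0 58.0
-50 73 x -10.0 16.0 y -54.0 56.0
-40 6 x -7.0 10.0 y -47.0 50.0
clock: 7.92
ee_pos: [582.3, 155.2, 69.5]
eef_rot: [[-0.286, -0.958, -0.001], [-0.958, 0.286, -0.001], [0.001, 0.001, -1.0]]
wrist_force: [0.2, -0.5, -1.3]
width: 0.2
grasp_force: 0.0
shut [582.3 155.2  69.6] -0.2293579223948869 zmax tip -29.1
-110 258 x -10.0 22.0 y -60.0 59.0
-100 230 x -14.0 22.0 y -49.0 50.0
-90 232 x -12.0 18.0 y -41.0 43.0
-80 200 x -11.0 17.0 y -36.0 35.0
-70 88 x -4.0 19.0 y -27.0 22.0
-60 85 x -4.0 16.0 y -13.0 16.0
-50 86 x -5.0 16.0 y -13.0 15.0
-40 73 x -2.0 16.0 y -13.0 15.0
-30 13 x -2.0 12.0 y -3.0 8.0
```

The reported TCP lies about 28 mm beyond the real shut tips and 41 mm beyond the open ones. I'll go lower: TCP z≈-26 puts the open tips at about 15 mm.

```bash
python3 -m inch '0 0 0 0 8.5;0 0 0 0 8.5;0 0 0 0 8.5;0 0 0 0 8.5;0 0 3 0 8.5;0 0 3 0 8.5;0 0 1.5 0 8.5;0 0 1 0 8.5;0 0 0.5 0 8.5;0 0 0.5 0 8.5;0 0 0 0 8.5' && python3 -m inch '0.4 0 0 0 8.5;0.4 0 0 0 8.5;0.2 0 0 0 8.5;0.2 0 0 0 8.5;0.2 0 0 0 8.5;0.2 0 0 0 8.5;0.1 0 0 0 8.5;0.1 0 0 0 8.5;0 0 0 0 8.5'
```

```text
clock: 9.35
ee_pos: [582.6, 155.4, -24.8]
eef_rot: [[-0.286, -0.958, 0.0], [-0.958, 0.286, 0.0], [-0.0, -0.0, -1.0]]
wrist_force: [0.6, -0.5, 0.5]
width: 84.6
grasp_force: 0.0
clock: 10.48
ee_pos: [577.9, 139.6, -24.9]
eef_rot: [[-0.286, -0.958, 0.002], [-0.958, 0.286, 0.002], [-0.003, -0.001, -1.0]]
wrist_force: [2.1, 5.1, -0.8]
width: 85.1
grasp_force: 2.8
```

Contact: 5.5 N along the face normal. Now the turn about the near-end point.

```bash
python3 -m inch '0.37 -0.3 0 0.0524 8.5;0.37 -0.3 0 0.0524 8.5;0.37 -0.3 0 0.0524 8.5;0.37 -0.3 0 0.0524 8.5;0.37 -0.3 0 0.0524 8.5;0.37 -0.3 0 0.0524 8.5;0.37 -0.3 0 0.0524 8.5;0.37 -0.3 0 0.0524 8.5;0 0 0 0 8.5' && python3 - <<'E'
from h import *
c=r.read_camera("top");W=world(c);print(rect(W,(225,180,350,310),(44,53)))
cv2.imwrite("pics/t3.png",cv2.resize(c["pixels"][130:310,200:460,::-1],None,fx=2.5,fy=2.5))
E
```

```text
clock: 11.6
ee_pos: [585.8, 101.4, -24.8]
eef_rot: [[-0.651, -0.759, 0.001], [-0.759, 0.651, 0.001], [-0.002, -0.001, -1.0]]
wrist_force: [3.4, 2.1, -1.1]
width: 84.9
grasp_force: 1.8
[537.3  73.2 109.6 150.  139.2  50.8]
```

View pics/t3.png

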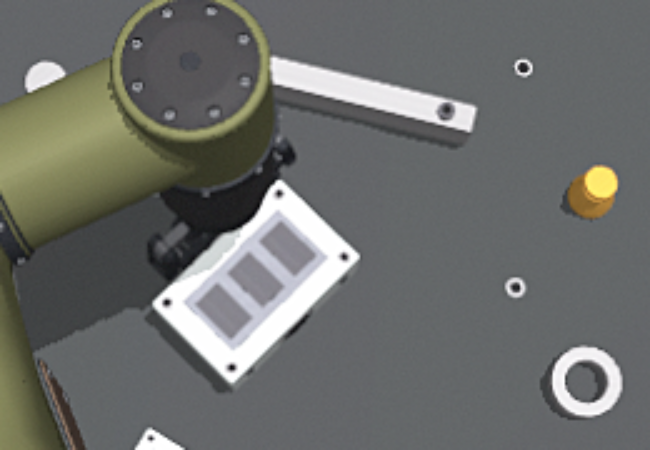

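The picture shows the block turning with the hand, its far-left corner at crop (280,182) and long axis at 139°. The hand is at 139.4°, so it is flush. I'll continue for 20 more rows.

```bash
python3 -m inch '0.37 -0.3 0 0.0524 8.5;0.37 -0.3 0 0.0524 8.5;0.37 -0.3 0 0.0524 8.5;0.37 -0.3 0 0.0524 8.5;0.37 -0.3 0 0.0524 8.5;0.37 -0.3 0 0.0524 8.5;0.37 -0.3 0 0.0524 8.5;0.37 -0.3 0 0.0524 8.5;0.37 -0.3 0 0.0524 8.5;0.37 -0.3 0 0.0524 8.5;0.37 -0.3 0 0.0524 8.5;0.37 -0.3 0 0.0524 8.5' && python3 -m inch '0.37 -0.3 0 0.0524 8.5;0.37 -0.3 0 0.0524 8.5;0.37 -0.3 0 0.0524 8.5;0.37 -0.3 0 0.0524 8.5;0.37 -0.3 0 0.0524 8.5;0.37 -0.3 0 0.0524 8.5;0.37 -0.3 0 0.0524 8.5;0.37 -0.3 0 0.0524 8.5;0 0 0 0 8.5;-1 0 0 0 8.5;-1 0 -1 0 8.5;0 0 -4 0 8.5' && python3 - <<'E'
from h import *
c=r.read_camera("top");W=world(c);print(rect(W,(225,180,400,360),(44,53)))
E
```

```text
clock: 13.15
ee_pos: [568.0, 47.6, -24.8]
eef_rot: [[-0.973, -0.23, 0.001], [-0.23, 0.973, -0.0], [-0.001, -0.0, -1.0]]
wrist_force: [4.2, 0.7, -1.5]
width: 85.4
grasp_force: 1.6
clock: 14.65
ee_pos: [558.2, 18.0, 23.4]
eef_rot: [[-0.983, 0.185, -0.006], [0.185, 0.983, -0.002], [0.005, -0.003, -1.0]]
wrist_force: [0.4, -0.5, 0.6]
width: 85.0
grasp_force: 0.0
[566.9  25.1 159.1 280.2 161.9  50.7]
```

```bash
python3 -m inch '0 0 -2 0 8.5;3 0.2 0 0 8.5;4 0.3 0 0 8.5;4 0.3 0 0 8.5;4 0.2 0 0 8.5;0 0 0 0 8.5' && python3 - <<'E'
from h import *
c=r.read_camera("top");W=world(c);
m=(W[...,2]>44)&(W[...,2]<54);m[:, :225]=0;m[:180]=0;m[:,400:]=0;m[360:]=0
n,l,st,ce=cv2.connectedComponentsWithStats(m.astype(np.uint8))
k=1+st[1:,4].argmax();P=W[l==k][:,:2].astype(np.float32);print(st[k],cv2.minAreaRect(P))
cv2.imwrite("pics/t4.png",cv2.resize(c["pixels"][130:330,200:460,::-1],None,fx=2.5,fy=2.5))
E
```

```text
clock: 15.45
ee_pos: [413.2, 57.2, 46.5]
eef_rot: [[-0.983, 0.183, 0.003], [0.183, 0.983, 0.002], [-0.002, 0.002, -1.0]]
wrist_force: [1.0, 0.8, 1.2]
width: 84.9
grasp_force: 0.0
[326 245  24  50 565] ((480.7862854003906, -10.0799560546875), (100.65827178955078, 46.310943603515625), 7.43473482131958)
```

View pics/t4.png

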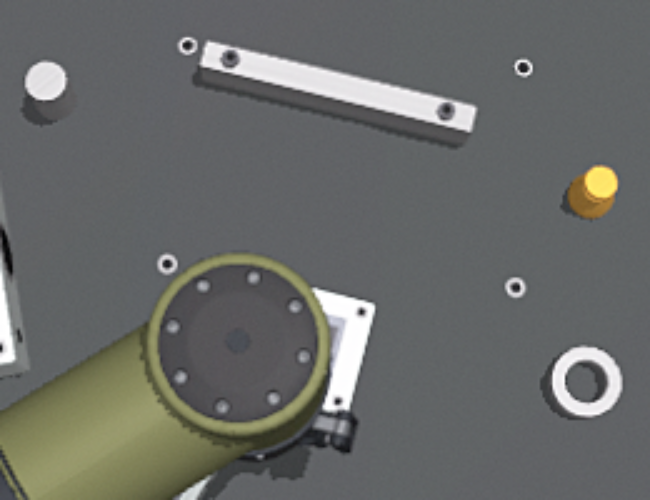

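The top view shows only the block's right end (crop 375,305 to 350,405), so I'll take the rest from the side camera's depth.

```bash
cat >> h.py <<'E'
def blk(show=True):
    c=r.read_camera("side");W=world(c);m=(W[...,2]>46)&(W[...,2]<52.5)&(W[...,1]<140)&(W[...,0]>380)&(W[...,0]<690)
    m=cv2.morphologyEx(m.astype(np.uint8),cv2.MORPH_OPEN,np.ones((3,3),np.uint8))
    n,l,st,ce=cv2.connectedComponentsWithStats(m);k=1+st[1:,4].argmax();P=W[l==k][:,:2].astype(np.float32)
    (cx,cy),(w,h),a=cv2.minAreaRect(P)
    if w>h:a+=90;w,h=h,w
    t=np.deg2rad((a+90)%180);y=np.array([np.cos(t),np.sin(t)]);y*=np.sign(y[1])
    f=np.deg2rad(79.);F=np.array([[np.sin(f),-np.cos(f)],[np.cos(f),np.sin(f)]])
    print("block",round(cx,1),round(cy,1),"size",round(w,1),round(h,1),"ang",round((a+90)%180,1),"in fence",(F@(np.array([cx,cy])-[706.4,12.8])).round(1))
    s=r.observe();print("tcp in fence",(F@(np.array(s["ee_pos"][:2])-[706.4,12.8])).round(1),"yaw",np.rad2deg(np.arctan2(s["eef_rot"][1][1],s["eef_rot"][0][1])).round(2),s["ee_pos"][2],s["wrist_force"])
    return c
E
python3 -c "
from h import *
blk()"
```

```text
block 484.1 51.3 size 95.4 152.4 ang 78.7 in fence [-225.6   -4.7]
tcp in fence [-295.   -12.6] yaw 79.37 46.200506649762126 [-0.31191871 -0.30902284 -0.04005238]
```

```bash
python3 -m inch '0.4 0.4 0 0.006 8.5;0 0 3 0 8.5;0 0 2 0 8.5;0 0 1.5 0 8.5;0 0 0.6 0 8.5;0 0 0 0 8.5;-0.5 0 0 0 8.5;-0.5 0 0 0 8.5;-0.4 0 0 0 8.5;-0.4 0 0 0 8.5;-0.4 0 0 0 8.5;-0.4 0 0 0 8.5' && python3 -m inch '-0.8 0 0 0 8.5;-0.8 0 0 0 8.5;-0.8 0 0 0 8.5;-0.8 0 0 0 8.5;-0.8 0 0 0 8.5;-0.8 0 0 0 8.5;-0.8 0 0 0 8.5;-0.8 0 0 0 8.5;0 0 0 0 8.5' && python3 -c "
from h import *
blk()"
```

```text
clock: 17.05
ee_pos: [434.7, 56.1, -25.9]
eef_rot: [[-0.982, 0.191, -0.003], [0.191, 0.982, -0.0], [0.003, -0.001, -1.0]]
wrist_force: [-11.8, 2.3, 7.8]
width: 85.4
grasp_force: 5.9
clock: 18.18
ee_pos: [498.6, 43.6, -26.1]
eef_rot: [[-0.981, 0.192, -0.002], [0.192, 0.981, -0.0], [0.001, -0.001, -1.0]]
wrist_force: [-3.1, 0.6, 3.0]
width: 85.0
grasp_force: 1.6
block 556.1 37.0 size 93.9 153.3 ang 78.1 in fence [-152.1   -4.9]
tcp in fence [-209.9   -9.4] yaw 78.96 -26.103059148445976 [-2.81136943 -0.09284077  1.50774366]
```

```bash
python3 -m inch '-0.8 0 0 0 8.5;-0.8 0 0 0 8.5;-0.8 0 0 0 8.5;-0.8 0 0 0 8.5;-0.8 0 0 0 8.5;-0.8 0 0 0 8.5;-0.8 0 0 0 8.5;-0.8 0 0 0 8.5;-0.8 0 0 0 8.5;-0.6 0 0 0 8.5;-0.4 0 0 0 8.5;0 0 0 0 8.5' && python3 - <<'E'
from h import *
c=blk()
W=world(c);m=(W[...,2]>37)&(W[...,2]<43)&(W[...,0]>640)&(W[...,0]<770)&(abs(W[...,1])<150)
P=W[m][:,:2].astype(np.float32);print(cv2.minAreaRect(P))
E
```

```text
clock: 19.73
ee_pos: [578.3, 27.9, -26.2]
eef_rot: [[-0.982, 0.191, -0.003], [0.191, 0.982, -0.001], [0.002, -0.001, -1.0]]
wrist_force: [-7.6, 0.9, 4.9]
width: 85.1
grasp_force: 3.6
block 657.8 2.9 size 84.0 165.6 ang 53.2 in fence [-45.8 -19. ]
tcp in fence [-128.6   -9.6] yaw 78.97 -26.192476031030594 [-6.46719581  1.95722076  3.50165737]
((686.4650268554688, 15.643478393554688), (240.77398681640625, 66.2433090209961), 79.81914520263672)
```

The mask merged with the fence, so I'm going by the hand: the block centre is at about -71, leaving 11 mm to go. I'll close slowly and watch the force.

```bash
python3 -m inch '-0.3 0 0 0 8.5;-0.2 0 0 0 8.5;-0.2 0 0 0 8.5;-0.1 0 0 0 8.5;-0.1 0 0 0 8.5;0 0 0 0 8.5' && python3 -m inch '-0.1 0 0 0 8.5;0 0 0 0 8.5' && python3 -m inch '-0.1 0 0 0 8.5;0 0 0 0 8.5' && python3 -m inch '-0.1 0 0 0 8.5;0 0 0 0 8.5'; python3 - <<'E'
from h import *
c=r.read_camera("side");cv2.imwrite("pics/s5.png",cv2.resize(c["pixels"][170:310,280:450,::-1],None,fx=4,fy=4))
E
```

```text
clock: 20.52
ee_pos: [586.5, 26.3, -26.2]
eef_rot: [[-0.982, 0.191, -0.004], [0.191, 0.982, -0.0], [0.003, -0.001, -1.0]]
wrist_force: [-9.9, 1.8, 5.9]
width: 84.9
grasp_force: 5.2
clock: 20.78
ee_pos: [587.4, 26.1, -26.2]
eef_rot: [[-0.982, 0.191, -0.004], [0.191, 0.982, -0.0], [0.004, -0.001, -1.0]]
wrist_force: [-9.8, 2.1, 6.5]
width: 84.8
grasp_force: 5.2
clock: 21.02
ee_pos: [588.4, 25.9, -26.2]
eef_rot: [[-0.982, 0.191, -0.004], [0.191, 0.982, -0.0], [0.004, -0.001, -1.0]]
wrist_force: [-10.4, 1.6, 5.9]
width: 85.2
grasp_force: 5.3
clock: 21.28
ee_pos: [589.0, 25.8, -26.2]
eef_rot: [[-0.982, 0.191, -0.004], [0.191, 0.982, -0.0], [0.004, -0.001, -1.0]]
wrist_force: [-11.9, 1.3, 8.5]
width: 84.9
grasp_force: 6.2
```

View pics/s5.png

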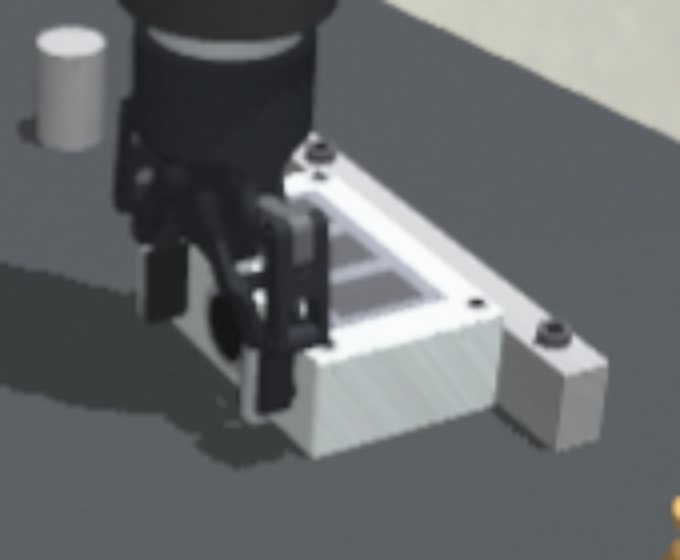

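The block's right end meets the fence at crop (500,315), square to it with no visible overhang. I'll press on gently until the force shows it is seated.

```bash
for i in 1 2; do :; done; python3 -m inch '-0.1 0 0 0 8.5;-0.1 0 0 0 8.5;0 0 0 0 8.5' | grep -E 'ee_pos|wrist' && python3 -m inch '-0.1 0 0 0 8.5;-0.1 0 0 0 8.5;0 0 0 0 8.5'| grep -E 'ee_pos|wrist|rot'
```

```text
ee_pos: [589.0, 25.6, -26.2]
wrist_force: [-22.7, 3.0, 15.0]
ee_pos: [588.9, 25.3, -26.1]
eef_rot: [[-0.982, 0.189, -0.013], [0.189, 0.982, -0.001], [0.012, -0.003, -1.0]]
wrist_force: [-34.8, 4.5, 21.2]
```

Seated: the force rises and the hand no longer advances. Back off, raise and check.

```bash
python3 -m inch '0.4 0 0 0 8.5;0.6 0 0 0 8.5;1.5 0 0 0 8.5;2 0 0 0 8.5;3 0 0 0 8.5;4 0 -2 0 8.5;4 0 -4 0 8.5;2 0 -4 0 8.5;0 0 0 0 8.5' >/dev/null && python3 - <<'E'
from h import *
c=r.read_camera("top");W=world(c);cv2.imwrite("pics/t6.png",cv2.resize(c["pixels"][130:310,200:460,::-1],None,fx=3,fy=3))
print("gauge",rect(W,(205,150,232,182),(48,62)),"jack",rect(W,(422,190,452,220),(42,56)),"ring",rect(W,(415,263,455,302),(14,26)))
print(rect(W,(255,150,400,260),(47.5,54)),rect(W,(255,140,400,195),(34,43)))
s=r.observe();print(s["clock"],s["ee_pos"],s["wrist_force"])
E
```

```text
gauge [689.  259.7  34.6  35.4  90.7  55.8] jack [ 633.6 -213.3   26.6   28.     1.    50. ] ring [ 470.5 -210.3   58.2   59.7  171.4   20.9]
[657.1  12.3 115.7 219.4  80.1  51. ] [707.2  12.6  26.3 238.6  79.6  40.4]
23.25 [424.07937275  59.39428061  75.87633653] [ 0.3166034   0.48437525 -1.13910785]
```

View pics/t6.png

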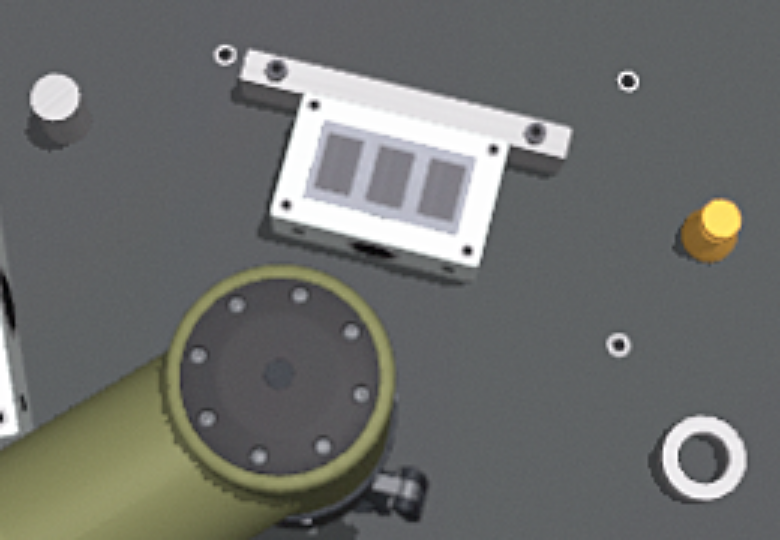

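The block is flush along the fence, crop (305,95) to (508,145), well inside both ends, and the bystanders are unmoved. One numeric check without the screw heads:

```bash
python3 - <<'E'
from h import *
c=r.read_camera("top");W=world(c);m=((W[...,2]>47.5)&(W[...,2]<54)).astype(np.uint8);m[:150]=0;m[222:]=0;m[:,:255]=0;m[:,400:]=0
m=cv2.morphologyEx(m,cv2.MORPH_OPEN,np.ones((9,9),np.uint8))
n,l,st,ce=cv2.connectedComponentsWithStats(m);k=1+st[1:,4].argmax()
b=cv2.minAreaRect(W[l==k][:,:2].astype(np.float32));print(b)
f=np.deg2rad(79.3);d=np.array(b[0])-[706.8,12.7];print(np.array([[np.sin(f),-np.cos(f)],[np.cos(f),np.sin(f)]])@d)
E
```

```text
Traceback (most recent call last):
ValueError: attempt to get argmax of an empty sequence
```

```bash
python3 - <<'E'
from h import *
c=r.read_camera("top");W=world(c);m=((W[...,2]>47)&(W[...,2]<54)).astype(np.uint8);m[:150]=0;m[222:]=0;m[:,:255]=0;m[:,400:]=0
m=cv2.morphologyEx(m,cv2.MORPH_OPEN,np.ones((3,3),np.uint8))
n,l,st,ce=cv2.connectedComponentsWithStats(m,connectivity=4);k=1+st[1:,4].argmax()
b=cv2.minAreaRect(W[l==k][:,:2].astype(np.float32));print(st[k],b)
f=np.deg2rad(79.3);d=np.array(b[0])-[706.8,12.7];print(np.array([[np.sin(f),-np.cos(f)],[np.cos(f),np.sin(f)]])@d)
E
```

```text
[307 164  33  39 533] ((659.601318359375, 40.90692901611328), (59.23159408569336, 78.91992950439453), 68.32225036621094)
[-51.6151136   18.95326993]
```

```bash
python3 - <<'E'
from h import *
c=r.read_camera("top");W=world(c);m=((W[...,2]>45.5)&(W[...,2]<56)).astype(np.uint8);m[:150]=0;m[221:]=0;m[:,:285]=0;m[:,372:]=0
cv2.circle(m,(292,153),7,0,-1);cv2.circle(m,(378,174),7,0,-1)
n,l,st,ce=cv2.connectedComponentsWithStats(m);k=1+st[1:,4].argmax()
b=cv2.minAreaRect(W[l==k][:,:2].astype(np.float32));print(st[k],b)
f=np.deg2rad(79.3);d=np.array(b[0])-[706.8,12.7];print(np.array([[np.sin(f),-np.cos(f)],[np.cos(f),np.sin(f)]])@d)
E
```

```text
[ 291  161   78   58 2950] ((647.791015625, 19.603530883789062), (148.96810913085938, 95.25271606445312), 80.09929656982422)
[-59.26473837  -4.17250062]
```

The block is at x = -59.3 mm and y = -4.2 mm in the fence frame, within 1° of parallel. Handing in.

```bash
python3 -c "
from workcell import r
print(r.close_job())"
```

```text
the job is handed in; nothing more can be done
None
```

The block stands flush against the fence by my last camera measurement (59.3 mm from the fence's origin, 4 mm off its middle, within 1° of parallel), the gauge, jack and ring measure unmoved, and the job was handed in after about 23.5 s; no verdict came back.

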